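# Set the washed spray-gun parts on the drying stand

### The job

The spray gun's washed parts lie in the black compartmented bin. Take out the large ring and put it over the upright post of the dark steel drying stand, lying flat and all the way down, and stand the hose nipple (the tall stepped part, narrow end up) in the stand's square pocket.

Things in the scene. Friction and masses are not known exactly. Their poses are not given: they have to be found in the camera images.
- cap_ring_mid (a point): Large plain steel ring, 46 mm outside, 30 mm hole, 22 mm high, flat in one of the bin's compartments (beside it, unwanted: a small ring, 30 mm outside, and a low round plug, 34 mm wide). The point is its centre, 11 mm above its underside; z its axis. The black bin, 254 mm square, 32 mm high, floor 4 mm thick, turned up to 14 degrees, has 2 x 2 compartments 121 mm square; one part each, in any order.
- nipple_mid (a point): Steel hose nipple standing upright in another compartment of the bin, 46 mm tall: a round body 26 mm in diameter for the lower 28 mm (grip it here), then a slim stem 12 to 17 mm in diameter to the top. The point is its centre, 23 mm above its flat underside; z is its axis, towards the stem end. About 70 g (the ring 60 g).
- post_foot (a point): Foot of the drying stand's post, on its axis, at the upper face of the stand's base plate, 12 mm above the bench. The post is an upright steel pin 12 mm in diameter that rises 40 mm above this point (the last 6 mm taper). The stand is a fixed dark steel plate, 100 x 220 mm, 12 mm thick; its y axis points from the post to the pocket's centre, 114 mm away.
- pocket_floor (a point): Centre of the floor of the stand's square pocket, 15 mm above the bench (3 mm above the base plate). The pocket is 76 mm square inside, its 4 mm thick rim rises 6 mm above this point; sides parallel to the stand.

How it is judged:
At the end, for the whole second after the job is handed in: Large ring flat (10 degrees) over the post: centre within 12 mm of its axis, 6 to 16 mm above the plate. Nipple upright, stem up (10 degrees), in the pocket: centre within 30 mm of the pocket's centre along each side, 17 to 29 mm above its floor (horizontal distance between cap_ring_mid and post_foot below 0.012 m and z of cap_ring_mid in the frame of post_foot between 0.006 and 0.016 m and angle between each of cap_ring_mid, nipple_mid's own z axis and vertical below 0.17 rad and x of nipple_mid in the frame of pocket_floor between -0.03 and 0.03 m and y of nipple_mid in the frame of pocket_floor between -0.03 and 0.03 m and z of nipple_mid in the frame of pocket_floor between 0.017 and 0.029 m); the robot touches nothing.
It also fails if it takes over 54 s, if anything falls off the work surface, if the arm or the gripper's body presses on something with over 40 N, if the wrist force passes 120 N, or if a joint passes its speed limit or range.

### The arm

A 7-joint arm with a two-finger parallel gripper is mounted at the origin on the work surface. World frame = base frame: x ahead of the robot, y to its left, z up, the work surface at z = 0. Lengths are in m, angles in rad, forces in N, time in s.
With the tool pointing down it reaches from about 0.4 to 0.875 m from the base axis. Payload 19.3 kg.
Tool frame: the origin (TCP) lies at the very end of the fingers, on their centre line; the grasp point (between the pads) lies 19 mm behind it; z points along the fingers, y is the direction in which the jaws open and shut (so a half turn about z gives the same grasp; the last joint's range is limited). The gripper opens to 85 mm and grips with 20 to 120 N. Pads are 22 mm wide; open, the fingers measure 114 mm over their backs; the gripper's body (76 mm by 85 mm) begins 54 mm behind the grasp point. The pads swing forward as they close: fully open they stand 13 mm farther back than shut.
Start: joints at [-1.313, 0.521, -0.036, 1.599, 0.021, 1.021, -0.113], TCP at [0.201, 0.592, 0.192] pointing down, gripper open.
Joint ranges: [-2.91, 2.91], [-0.3, 2.13], [-1.5, 1.42], [0.17, 2.43], [-1.26, 4.41], [0.16, 1.93], [-2.52, 2.52]. Speed limits (rad/s): [1.89, 1.89, 2.39, 2.39, 3.01, 3.01, 3.01].

### API

Orientations are given as [roll, pitch, yaw] about the fixed x, y, z axes, in that order (R = Rz(yaw) Ry(pitch) Rx(roll)).
In Python, from workcell import bot, grab_frame, calibration, workorder gives the robot as it stands.
- The arm moves only by the tool move_arm, never from a script. Its arguments are lists of equal length, an entry for each row: "jaw": the closure in counts, from 0 (fully open) to 255 (shut); "dp": the shift along the tool's x, y, z in units of 800 mm (1.0 is 800 mm), a list of three; "rotation": the turn, a rotation vector about the tool's x, y, z in units of pi rad (1.0 is pi rad), a list of three. In form: {"jaw": [jaw, ...], "dp": [[dx, dy, dz], ...], "rotation": [[rx, ry, rz], ...]}. A call has 1 to 10 rows; each row shifts and turns the commanded pose from where the row before left it, along the tool's axes as they then stand; what a row does not reach is not made up. A row lasts 1/8 s, in which the tool goes at most 62.5 mm and 10.7 degrees, less where a joint would pass 70% of its speed; a pose out of reach is approached as far as the arm can. A call with a number of a shift or a turn outside -1 to 1 is refused whole. A call with a gripper value outside its range is refused whole. The fingers move at their own pace and stop on an object; "squeeze" is the grip in N (left out, the last holds). Time passes only in rows, so rows that do not move let the fingers close. It gives the time, the measured TCP pose, the force and the opening at its end, in the units of the state.
- bot.observe(): the state, without advancing time (a new reading comes with each control period).
- grab_frame(name): name is "side" or "top"; returns the picture (384x512x3 uint8, blue, green, red); there is no depth.
- calibration(name): a dict with "camera_matrix" (3x3 intrinsics, pixels), "dist" ([k1, k2, p1, p2, k3] as OpenCV has them; the pictures are not rectified), "T" (4x4, takes a point from camera to world coordinates). Camera axes: x right, y down, z forward; pixel columns grow to the right and rows downward; lengths in m; the calibration is good to about 2 mm. A picture is of the moment at which its call begins. calibration takes no time and is no camera call.
- workorder.job_done(): hands the job in, once; it reports no verdict.
The state is a dict: "clock": time; "qpos": joint angles; "qd": joint speeds; "joint_efforts": joint torques, N m; "position": TCP position; "tool_rot": TCP orientation; "force": force on the tool from outside, world axes, zero at the start; "moment": the same for the moment, N m; "grip_width": finger opening in m.
Only numpy, scipy, OpenCV 4.12 (cv2) and the standard library are available. Lean on these libraries where they do the work, as an engineer would, in place of code of your own. Each camera call takes 0.05 s, during which the arm holds its last target. There are 200 camera calls.

## Working session

There is one attempt and no reset: what is moved stays moved. The work goes in short steps, Python scripts to look and compute and a tool call to move; the robot and the scene stay as the last step left them, time stands still between calls to the robot, and variables do not carry over. Pictures are saved under pics/ and viewed, about 8 in all and at most 12, crops included, and the job is handed in when it is done.

Besides the shell and the picture viewer there is one more tool, called after "Call:" as name(argument=value, ...), one argument or row to a line, values as JSON. move_arm: Moves the arm, as the interface text tells. Shifts and turns lie within -1 to 1; 1 stands for 800 mm of shift or pi rad of turn. Its arguments: {"type":"object","properties":{"jaw":{"type":"array","items":{"type":"number"}},"dp":{"type":"array","items":{"type":"array","items":{"type":"number","minimum":-1,"maximum":1}}},"rotation":{"type":"array","items":{"type":"array","items":{"type":"number","minimum":-1,"maximum":1}}},"squeeze":{"type":"number"}},"required":["jaw","dp","rotation"]}

```bash
mkdir -p pics; python3 - <<'E'
from workcell import bot, grab_frame, calibration
import cv2,numpy as np
for n in("top","side"):
    im=grab_frame(n); cv2.imwrite(f"pics/{n}0.png",im)
    c=calibration(n); print(n,np.round(c["camera_matrix"],1).tolist(),c["dist"],np.round(c["T"],3).tolist())
print(bot.observe())
E
```

```text
top [[460.7, 0.0, 251.7], [0.0, 460.7, 195.4], [0.0, 0.0, 1.0]] [-0.04941422  0.          0.          0.          0.        ] [[0.136, -0.964, 0.228, 0.325], [-0.991, -0.133, 0.031, -0.066], [0.001, -0.23, -0.973, 1.016], [0.0, 0.0, 0.0, 1.0]]
side [[445.5, 0.0, 258.6], [0.0, 445.5, 196.1], [0.0, 0.0, 1.0]] [-0.03728042  0.          0.          0.          0.        ] [[0.952, -0.229, 0.205, 0.369], [-0.307, -0.73, 0.61, -0.559], [0.01, -0.644, -0.765, 0.687], [0.0, 0.0, 0.0, 1.0]]
{'clock': 0.1, 'qpos': array([-1.31319159,  0.52193721, -0.03632066,  1.59993886,  0.02117898,
        1.02108979, -0.11281555]), 'qd': array([ 0.00029791, -0.00161064, -0.0006805 , -0.00108852,  0.00025849,
        0.00154492, -0.00098002]), 'joint_efforts': array([ 4.27931082e-03, -9.28490281e+01,  1.98445514e+00, -3.70530832e+01,
        1.82479795e-02,  5.34297214e-03, -8.82474637e-05]), 'position': array([0.20115305, 0.5913946 , 0.19169843]), 'tool_rot': array([-3.14060498e+00,  5.40237030e-05,  2.81374434e+00]), 'force': array([-0.26240771,  1.17334336, -0.17520098]), 'moment': array([0.00325224, 0.01746935, 0.00153051]), 'grip_width': 0.0852380141177965}
```

View pics/top0.png

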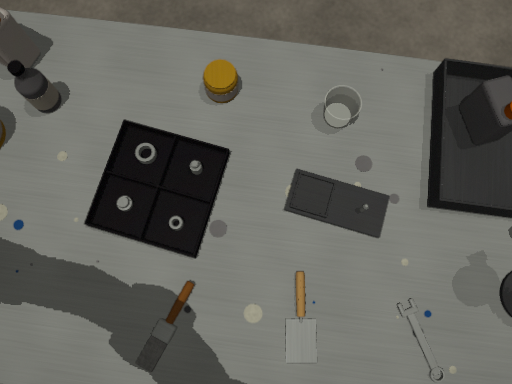

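View pics/side0.png

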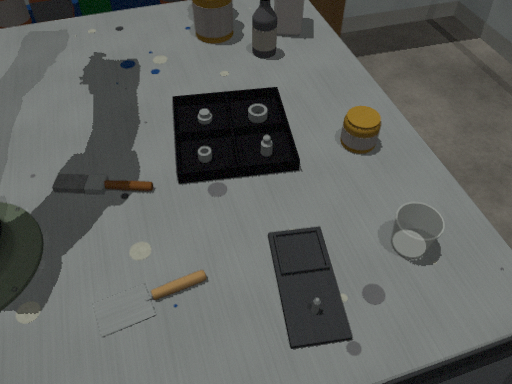

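The top view shows the large ring at about (146,153), the nipple at (196,167), the small ring at (176,222) and the plug at (124,203). The stand's pocket is at about (312,196) and its post at (365,208). The side view agrees: ring (258,113), nipple (267,146), pocket (302,253), post (318,305).

```bash
cat >h.py <<'E'
import cv2,numpy as np
from workcell import calibration
def ray(n,uv,z):
    c=calibration(n);K=np.array(c["camera_matrix"]);T=np.array(c["T"])
    p=cv2.undistortPoints(np.array(uv,float).reshape(-1,1,2),K,np.array(c["dist"])).reshape(-1,2)
    d=np.c_[p,np.ones(len(p))]@T[:3,:3].T; o=T[:3,3]
    return (o+d*((z-o[2])/d[:,2])[:,None])[:,:2]
def blobs(im,box,f,lo=10):
    x0,y0,x1,y1=box; g=cv2.cvtColor(im,cv2.COLOR_BGR2GRAY)[y0:y1,x0:x1]
    m=f(g).astype(np.uint8)*255
    cs=[c+[x0,y0] for c in cv2.findContours(m,cv2.RETR_EXTERNAL,cv2.CHAIN_APPROX_NONE)[0]]
    return sorted([c for c in cs if cv2.contourArea(c)>lo],key=cv2.contourArea,reverse=True)
E
python3 - <<'E'
from h import *
t=cv2.imread("pics/top0.png");s=cv2.imread("pics/side0.png")
def tr(n,c,z):
    q=ray(n,c.reshape(-1,2),z).astype(np.float32); (x,y),(w,h),a=cv2.minAreaRect(q)
    return np.round([x*1e3,y*1e3,w*1e3,h*1e3,a],1)
for n,im,boxes in(("top",t,dict(ring=(130,137,163,170),nip=(180,153,212,182))),("side",s,dict(ring=(242,98,274,128),nip=(254,130,280,162)))):
    for k,b in boxes.items():
        for c in blobs(im,b,lambda g:g>75)[:2]:
            print(n,k,cv2.boundingRect(c),cv2.contourArea(c),tr(n,c,.026 if k=="ring" else .032))
for n,im,b,b2 in(("top",t,(275,160,400,245),(80,115,235,260)),("side",s,(262,222,352,352),(165,82,302,192))):
    c=blobs(im,b,lambda g:g<85)[0]; print(n,"stand",cv2.boundingRect(c),tr(n,c,.012))
    q=cv2.approxPolyDP(cv2.convexHull(c),6,True).reshape(-1,2); print(q.tolist(),np.round(ray(n,q,.012),4).tolist())
    c=blobs(im,b2,lambda g:g<50)[0]; print(n,"bin",cv2.boundingRect(c),tr(n,c,.032))
v=[cv2.resize(i,None,fx=f,fy=f,interpolation=cv2.INTER_CUBIC) for i,f in((t[110:260,80:240],2.5),(t[165:240,280:395],3.4),(s[80:190,165:305],2.8),(s[220:350,260:355],2.2))]
o=np.zeros((690,800,3),np.uint8)
for i,(y,x) in zip(v,((0,0),(0,405),(380,0),(380,405))):
    h,w=i.shape[:2];h=min(h,690-y);w=min(w,800-x);o[y:y+h,x:x+w]=i[:h,:w]
cv2.imwrite("pics/c0.png",cv2.resize(o,(690,595)))
E
```

```text
top ring (135, 143, 20, 19) 273.5 [624.1 219.5  43.3  43.3  10.7]
top nip (190, 160, 11, 11) 77.0 [607.3  99.7  23.6  22.4   9.3]
side ring (248, 104, 19, 12) 169.0 [623.6 220.1  40.1  42.   72.8]
side nip (261, 135, 11, 13) 50.0 [605.7 106.7  37.8  20.7  79.8]
top stand (284, 169, 106, 69) [ 569.7 -225.2  220.7  101.9   80.9]
[[295, 170], [388, 195], [379, 236], [285, 210]] [[0.6323, -0.124], [0.6029, -0.3385], [0.5073, -0.3251], [0.5372, -0.1125]]
top bin (85, 120, 145, 138) [548.7 173.1 258.6 254.8  81.4]
side stand (268, 227, 84, 123) [ 569.2 -227.2  224.4  101.4   80.7]
[[320, 227], [351, 340], [293, 349], [268, 233]] [[0.6365, -0.1269], [0.5975, -0.3443], [0.5058, -0.3298], [0.5391, -0.1106]]
side bin (173, 87, 127, 97) [547.2 161.4 282.4 252.1  81.3]
```

View pics/c0.png

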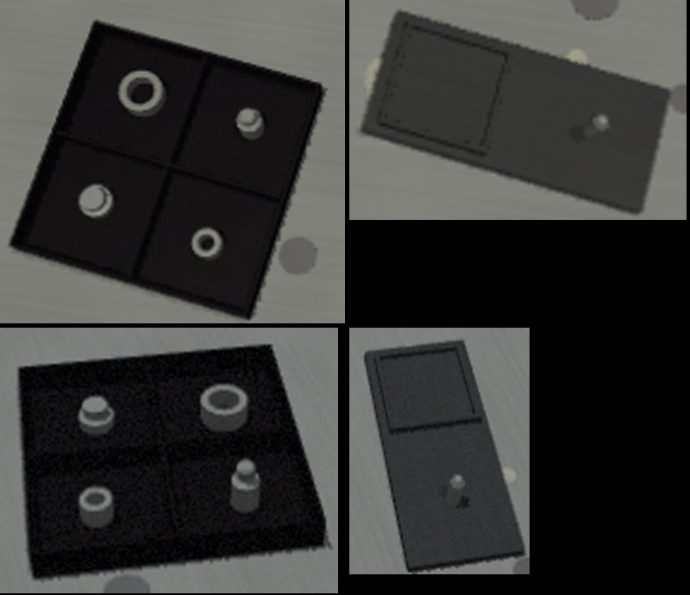

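The crop confirms which part is which. The stem tip is at about top (194.1,163.8) and side (266.9,136.9). The post tip is at about top (365.8,205.6) and side (317.3,301.4). Next I cast these and work out the shifts.

```bash
cat >>h.py <<'E'
from scipy.spatial.transform import Rotation as Ro
def go(p,yaw=None):
    from workcell import bot
    s=bot.observe(); R=Ro.from_euler("xyz",s["tool_rot"])
    d=R.inv().apply(np.array(p)-s["position"])
    print("pos",s["position"].round(4),"rpy",np.degrees(s["tool_rot"]).round(2),"w",round(s["grip_width"],4),"F",s["force"].round(1),"t",round(s["clock"],2))
    print("dp total",(d/.8).round(4),"max rows",np.linalg.norm(d)/.045)
    if yaw is not None:
        T=Ro.from_euler("xyz",[np.pi,0,np.radians(yaw)]); print("rot",((R.inv()*T).as_rotvec()/np.pi).round(4),"dp in new axes",(T.inv().apply(np.array(p)-s["position"])/.8).round(4))
E
python3 - <<'E'
from h import *
for n,a,b in(("top",(194.1,163.8),(365.8,205.6)),("side",(266.9,136.9),(317.3,301.4))):
    print(n,"stem",ray(n,a,.049),"post",ray(n,b,.051))
c=np.array([.5695,-.2262]);e=np.array([np.cos(np.radians(80.8)),np.sin(np.radians(80.8))])
for p in ((.57,-.28),): pass
for n,b in(("top",(365.8,205.6)),("side",(317.3,301.4))):
    p=ray(n,b,.051)[0]; print("along",(p-c)@e,"across",(p-c)@[e[1],-e[0]],"pocket",p+.114*e)
go([.624,.22,.14],171.2)
E
```

```text
top stem [[0.60486043 0.09921287]] post [[ 0.56209712 -0.28184522]]
side stem [[0.60688355 0.10030667]] post [[ 0.56086934 -0.2835808 ]]
along -0.05611299791464084 across 0.0015889706062180804 pocket [ 0.58032357 -0.16931169]
along -0.05802254527164579 across 0.000654468335679345 pocket [ 0.57909579 -0.17104726]
pos [0.2012 0.5914 0.1917] rpy [-179.94    0.    161.22] w 0.0852 F [-0.3  1.2 -0.2] t 0.1
dp total [-0.6499 -0.2693  0.0649] max rows 12.559118801183738
rot [-0.0003 -0.     -0.0555] dp in new axes [-0.5934 -0.3779  0.0646]
```

Call:
move_arm(
  jaw=[0,60,60,60,60,60,60,60,60,60],
  dp=[
    [0,0,0],
    [-0.042,-0.027,0.0046],
    [-0.042,-0.027,0.0046],
    [-0.042,-0.027,0.0046],
    [-0.042,-0.027,0.0046],
    [-0.042,-0.027,0.0046],
    [-0.042,-0.027,0.0046],
    [-0.042,-0.027,0.0046],
    [-0.042,-0.027,0.0046],
    [-0.042,-0.027,0.0046],
  ],
  rotation=[
    [0,0,-0.0555],
    [0,0,0],
    [0,0,0],
    [0,0,0],
    [0,0,0],
    [0,0,0],
    [0,0,0],
    [0,0,0],
    [0,0,0],
    [0,0,0],
  ],
  squeeze=40,
)

```text
clock: 1.35
position: [0.4711, 0.3523, 0.1587]
tool_rot: [-3.141, -0.0, 2.988]
force: [0.1, 1.6, -0.1]
grip_width: 0.0652
```

Call:
move_arm(
  jaw=[60,60,60,60,60,60,60],
  dp=[
    [-0.042,-0.027,0.0046],
    [-0.042,-0.027,0.0046],
    [-0.042,-0.027,0.0046],
    [-0.042,-0.027,0.0046],
    [-0.042,-0.027,0.0046],
    [0,0,0],
    [0,0,0],
  ],
  rotation=[
    [0,0,0],
    [0,0,0],
    [0,0,0],
    [0,0,0],
    [0,0,0],
    [0,0,0],
    [0,0,0],
  ],
)

```text
clock: 2.22
position: [0.6193, 0.2214, 0.1403]
tool_rot: [-3.142, -0.001, 2.988]
force: [0.2, -0.0, 0.4]
grip_width: 0.0653
```

```bash
python3 - <<'E'
from h import *
go([.624,.22,.005],171.2)
E
```

```text
pos [0.6193 0.2214 0.1403] rpy [-1.8000e+02 -5.0000e-02  1.7122e+02] w 0.0653 F [ 0.2 -0.   0.4] t 2.23
dp total [-0.0063 -0.0008  0.1691] max rows 3.0088418423633954
rot [-0.     -0.0003  0.0001] dp in new axes [-0.0061 -0.0008  0.1691]
```

Call:
move_arm(
  jaw=[60,60,60,60,60,60,60,60],
  dp=[
    [-0.006,-0.001,0.03],
    [0,0,0.036],
    [0,0,0.036],
    [0,0,0.03],
    [0,0,0.012],
    [0,0,0.012],
    [0,0,0.011],
    [0,0,0],
  ],
  rotation=[
    [0,0,0],
    [0,0,0],
    [0,0,0],
    [0,0,0],
    [0,0,0],
    [0,0,0],
    [0,0,0],
    [0,0,0],
  ],
)

```text
clock: 3.22
position: [0.6243, 0.2194, 0.0068]
tool_rot: [-3.141, -0.0, 2.988]
force: [0.5, 0.1, -0.4]
grip_width: 0.0652
```

Call:
move_arm(
  jaw=[100,120,150,200,200,200],
  dp=[
    [0,0,0],
    [0,0,0],
    [0,0,0],
    [0,0,0],
    [0,0,0],
    [0,0,0],
  ],
  rotation=[
    [0,0,0],
    [0,0,0],
    [0,0,0],
    [0,0,0],
    [0,0,0],
    [0,0,0],
  ],
)

```text
clock: 3.98
position: [0.6245, 0.2194, 0.0071]
tool_rot: [-3.142, 0.0, 2.988]
force: [-0.0, 0.5, -0.2]
grip_width: 0.0184
```

Call:
move_arm(
  jaw=[200,200,200,200,200],
  dp=[
    [0,0,-0.02],
    [0,0,-0.04],
    [0,0,-0.04],
    [0,0,-0.04],
    [0,0,0],
  ],
  rotation=[
    [0,0,0],
    [0,0,0],
    [0,0,0],
    [0,0,0],
    [0,0,0],
  ],
)

```text
clock: 4.6
position: [0.626, 0.2199, 0.1228]
tool_rot: [3.139, 0.004, 2.988]
force: [0.0, 1.2, -0.7]
grip_width: 0.0183
```

```bash
python3 - <<'E'
from h import *
from workcell import grab_frame
t=grab_frame("top");s=grab_frame("side")
cv2.imwrite("pics/g1.png",np.hstack([cv2.resize(t[60:280,60:400],None,fx=1.15,fy=1.15),cv2.resize(s[20:240,140:400],None,fx=1.15,fy=1.15)]))
go([.5615,-.2827,.12],171.2)
E
```

```text
pos [0.6246 0.2194 0.1198] rpy [1.7997e+02 4.0000e-02 1.7120e+02] w 0.0186 F [-0.   0.2 -0.4] t 4.7
dp total [-1.810e-02 -6.323e-01 -5.000e-04] max rows 11.246236147398587
rot [0.0001 0.0002 0.    ] dp in new axes [-1.810e-02 -6.323e-01 -2.000e-04]
```

View pics/g1.png

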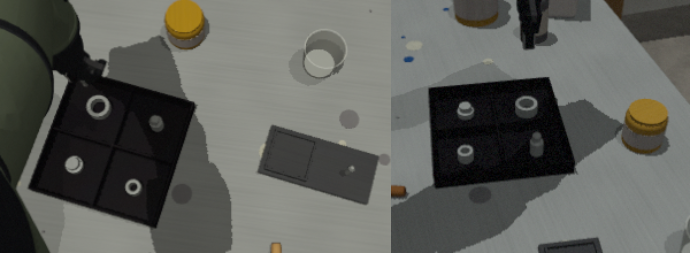

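The fingers closed to 18 mm, so they missed the ring, which still lies at top (145,153). I'll project the reported TCP into both views and compare it with where the gripper shows.

```bash
cat >>h.py <<'E'
def proj(n,P):
    c=calibration(n);Ti=np.linalg.inv(np.array(c["T"]))
    return cv2.projectPoints(np.array(P,float).reshape(-1,1,3),cv2.Rodrigues(Ti[:3,:3])[0],Ti[:3,3],np.array(c["camera_matrix"]),np.array(c["dist"]))[0].reshape(-1,2).round(1).tolist()
E
python3 - <<'E'
from h import *
from workcell import grab_frame
out=[]
for n,(x,y) in(("top",(70,70)),("side",(180,10))):
    print(n,proj(n,[[.6246,.2194,.12],[.6246,.2194,.026],[.6246,.2194,.2]]))
    im=grab_frame(n)
    out.append(cv2.resize(im[y:y+150,x:x+130],None,fx=3,fy=3,interpolation=cv2.INTER_CUBIC))
cv2.imwrite("pics/g2.png",np.clip(np.hstack(out).astype(float)*1.6,0,255).astype(np.uint8))
E
```

```text
top [[134.4, 137.1], [144.6, 151.7], [124.1, 122.3]]
side [[257.9, 75.2], [257.5, 109.5], [258.2, 41.8]]
```

View pics/g2.png

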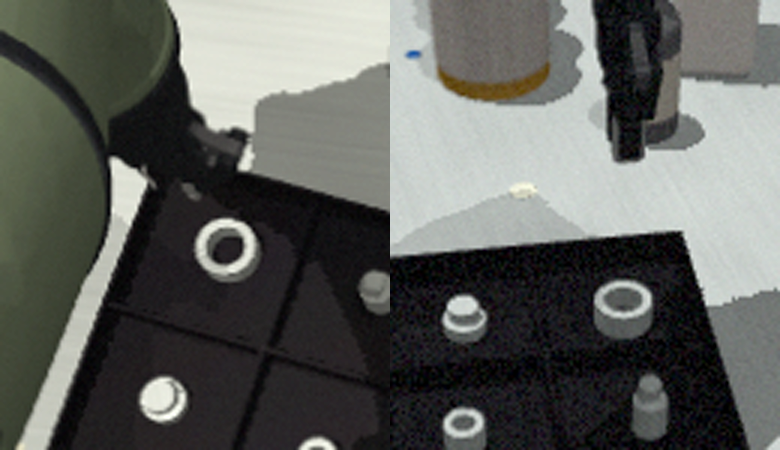

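The fingertips show higher than the reported TCP projects: side tip (259,63), against a predicted (258,75). I'll triangulate the tips from both views.

```bash
cat >>h.py <<'E'
def tri(a,b):
    A=[]
    for n,uv in(("top",a),("side",b)):
        c=calibration(n);T=np.array(c["T"])
        p=cv2.undistortPoints(np.array(uv,float).reshape(1,1,2),np.array(c["camera_matrix"]),np.array(c["dist"])).ravel()
        A.append((T[:3,3],T[:3,:3]@[*p,1]))
    (o,d),(q,e)=A; s=np.linalg.lstsq(np.c_[d,-e],q-o,rcond=None)[0]
    u,v=o+s[0]*d,q+s[1]*e; return ((u+v)/2).round(4),np.linalg.norm(u-v).round(4)
E
python3 - <<'E'
from h import *
for a in((133.3,133.3),(126.7,130.8),(120,128.3)): print(a,tri(a,(259.3,62.5)))
for z in(.026,.12,.15,.18): print(z,ray("top",(133.3,133.3),z),ray("top",(120,128.3),z),ray("side",(259.3,62.5),z))
print(tri((144.5,152.5),(257.5,110)),"ring")
E
```

```text
(133.3, 133.3) (array([0.6225, 0.2116, 0.156 ]), np.float64(0.0046))
(126.7, 130.8) (array([0.6295, 0.2301, 0.1435]), np.float64(0.003))
(120, 128.3) (array([0.6367, 0.2494, 0.1303]), np.float64(0.0014))
0.026 [[0.66474618 0.25362799]] [[0.67267548 0.28658555]] [[0.68778683 0.40113069]]
0.12 [[0.63247339 0.2232713 ]] [[0.63965009 0.25310076]] [[0.64245128 0.2646109 ]]
0.15 [[0.62217356 0.213583  ]] [[0.62911007 0.24241412]] [[0.62798249 0.22104075]]
0.18 [[0.61187373 0.20389469]] [[0.61857005 0.23172749]] [[0.61351369 0.17747061]]
(array([0.6239, 0.2197, 0.0243]), np.float64(0.0013)) ring
```

The xy agrees, but the tips sit about 30 mm higher than reported. I'll go lower in guarded steps and look before closing.

Call:
move_arm(
  jaw=[60,60,60,60,60,60,60,60,60],
  dp=[
    [0,0,0],
    [0,0,0],
    [0,0,0.036],
    [0,0,0.036],
    [0,0,0.036],
    [0,0,0.03],
    [0,0,0.012],
    [0,0,0.01],
    [0,0,0],
  ],
  rotation=[
    [0,0,0],
    [0,0,0],
    [0,0,0],
    [0,0,0],
    [0,0,0],
    [0,0,0],
    [0,0,0],
    [0,0,0],
    [0,0,0],
  ],
)

```text
clock: 5.92
position: [0.6246, 0.2194, -0.0088]
tool_rot: [3.142, 0.0, 2.988]
force: [-0.7, 0.4, 0.6]
grip_width: 0.0654
```

```bash
python3 - <<'E'
from h import *
from workcell import grab_frame
out=[]
for n,(x,y) in(("top",(90,100)),("side",(200,50))):
    im=grab_frame(n)
    out.append(cv2.resize(im[y:y+100,x:x+100],None,fx=4,fy=4,interpolation=cv2.INTER_CUBIC))
cv2.imwrite("pics/g3.png",np.clip(np.hstack(out).astype(float)*2,0,255).astype(np.uint8))
go([.624,.22,-.02])
E
```

```text
pos [ 0.6249  0.2195 -0.0082] rpy [1.7997e+02 5.0000e-02 1.7120e+02] w 0.0653 F [-1.5 -0.9  0.3] t 6.03
dp total [0.0012 0.0004 0.0147] max rows 0.2628495439778312
```

View pics/g3.png

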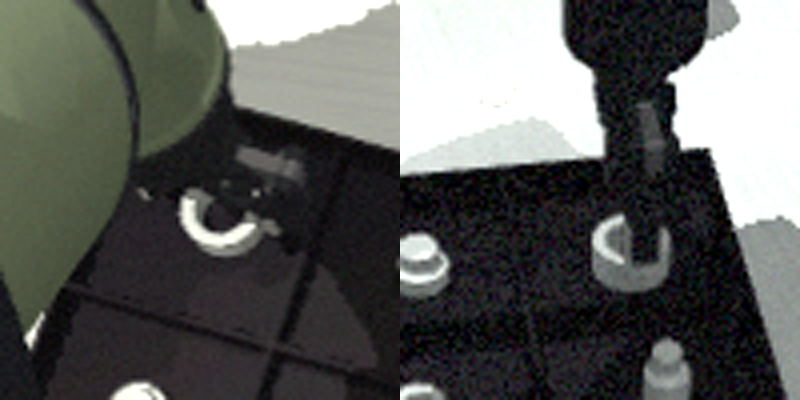

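The near fingertip is at about side (262,115), in front of the ring's rim. I'll work out its height along that ray.

```bash
python3 - <<'E'
from h import *
for z in(.03,.035,.04,.045,.05): print(z,ray("side",(262,115.5),z),ray("side",(259.3,62.5),z+.115))
print(tri((158,157),(262,115.5)))
E
```

```text
0.03 [[0.6262258  0.19138117]] [[0.63039395 0.22830245]]
0.035 [[0.62426803 0.18567109]] [[0.62798249 0.22104075]]
0.04 [[0.62231025 0.17996101]] [[0.62557102 0.21377906]]
0.045 [[0.62035247 0.17425093]] [[0.62315956 0.20651737]]
0.05 [[0.6183947  0.16854085]] [[0.62074809 0.19925568]]
(array([0.6187, 0.1841, 0.0355]), np.float64(0.0101))
```

Call:
move_arm(
  jaw=[60,60,60,60,60],
  dp=[
    [0,0,0.006],
    [0,0,0.006],
    [0,0,0.006],
    [0,0,0.003],
    [0,0,0],
  ],
  rotation=[
    [0,0,0],
    [0,0,0],
    [0,0,0],
    [0,0,0],
    [0,0,0],
  ],
)

```text
clock: 6.65
position: [0.6244, 0.2194, -0.0259]
tool_rot: [-3.141, -0.0, 2.988]
force: [-0.3, 0.7, 0.1]
grip_width: 0.0654
```

Call:
move_arm(
  jaw=[60,60,60],
  dp=[
    [0,0,0.004],
    [0,0,0.003],
    [0,0,0],
  ],
  rotation=[
    [0,0,0],
    [0,0,0],
    [0,0,0],
  ],
)

```text
clock: 7.02
position: [0.6244, 0.2194, -0.0315]
tool_rot: [-3.141, -0.0, 2.988]
force: [0.2, 0.3, -0.0]
grip_width: 0.0656
```

Call:
move_arm(
  jaw=[85,105,150,180,180,180],
  dp=[
    [0,0,0],
    [0,0,0],
    [0,0,0],
    [0,0,0],
    [0,0,0],
    [0,0,0],
  ],
  rotation=[
    [0,0,0],
    [0,0,0],
    [0,0,0],
    [0,0,0],
    [0,0,0],
    [0,0,0],
  ],
)

```text
clock: 7.78
position: [0.6246, 0.2194, -0.0308]
tool_rot: [3.142, 0.0, 2.988]
force: [-2.5, -1.4, 7.7]
grip_width: 0.0447
```

Call:
move_arm(
  jaw=[180,180,180,180,180,180],
  dp=[
    [0,0,-0.01],
    [0,0,-0.03],
    [0,0,-0.04],
    [0,0,-0.04],
    [0,0,-0.04],
    [0,0,0],
  ],
  rotation=[
    [0,0,0],
    [0,0,0],
    [0,0,0],
    [0,0,0],
    [0,0,0],
    [0,0,0],
  ],
)

```text
clock: 8.52
position: [0.6259, 0.2199, 0.0996]
tool_rot: [3.139, 0.004, 2.988]
force: [0.7, -1.0, -1.7]
grip_width: 0.0445
```

```bash
python3 - <<'E'
from h import *
go([.5615,-.2827,.09],171.2)
E
```

```text
pos [0.6259 0.2199 0.0996] rpy [179.87   0.21 171.19] w 0.0445 F [ 0.7 -1.  -1.7] t 8.53
dp total [-0.0166 -0.6332  0.0106] max rows 11.261746301019777
rot [ 0.0007  0.0012 -0.    ] dp in new axes [-0.0166 -0.6331  0.012 ]
```

Call:
move_arm(
  jaw=[180,180,180,180,180,180,180,180],
  dp=[
    [-0.002,-0.045,0],
    [-0.002,-0.045,0],
    [-0.002,-0.045,0],
    [-0.002,-0.045,0],
    [-0.001,-0.045,0],
    [-0.001,-0.045,0],
    [-0.001,-0.045,0],
    [-0.001,-0.045,0],
  ],
  rotation=[
    [0,0,0],
    [0,0,0],
    [0,0,0],
    [0,0,0],
    [0,0,0],
    [0,0,0],
    [0,0,0],
    [0,0,0],
  ],
)

```text
clock: 9.52
position: [0.5893, -0.0678, 0.0961]
tool_rot: [-3.141, -0.001, 2.988]
force: [-0.4, -0.2, -0.3]
grip_width: 0.0447
```

Call:
move_arm(
  jaw=[180,180,180,180,180,180,180,180],
  dp=[
    [-0.001,-0.045,0],
    [-0.001,-0.045,0],
    [-0.001,-0.045,0],
    [-0.001,-0.045,0],
    [0,-0.045,0],
    [0,-0.048,0],
    [0,0,0],
    [0,0,0],
  ],
  rotation=[
    [0,0,0],
    [0,0,0],
    [0,0,0],
    [0,0,0],
    [0,0,0],
    [0,0,0],
    [0,0,0],
    [0,0,0],
  ],
)

```text
clock: 10.52
position: [0.5596, -0.2823, 0.0962]
tool_rot: [3.141, -0.001, 2.988]
force: [0.4, 0.4, -0.5]
grip_width: 0.0447
```

```bash
python3 - <<'E'
from h import *
from workcell import grab_frame
out=[]
for n,(x,y) in(("top",(280,120)),("side",(240,220))):
    im=grab_frame(n)
    out.append(cv2.resize(im[y:y+140,x:x+130],None,fx=3,fy=3,interpolation=cv2.INTER_CUBIC))
cv2.imwrite("pics/g4.png",np.clip(np.hstack(out).astype(float)*1.6,0,255).astype(np.uint8))
go([.5615,-.2827,.09],171.2)
for n in("top","side"): print(n,proj(n,[[.5615,-.2827,.125],[.5615,-.2827,.147]]))
E
```

```text
pos [ 0.56   -0.2817  0.0964] rpy [ 1.7997e+02 -2.0000e-02  1.7129e+02] w 0.0447 F [ 0.9 -0.2 -1. ] t 10.62
dp total [-0.0021 -0.0009  0.008 ] max rows 0.14843700468478266
rot [ 0.0002 -0.0001  0.0005] dp in new axes [-0.0021 -0.0009  0.008 ]
top [[375.2, 198.2], [378.1, 195.7]]
side [[323.2, 277.0], [325.1, 269.0]]
```

View pics/g4.png

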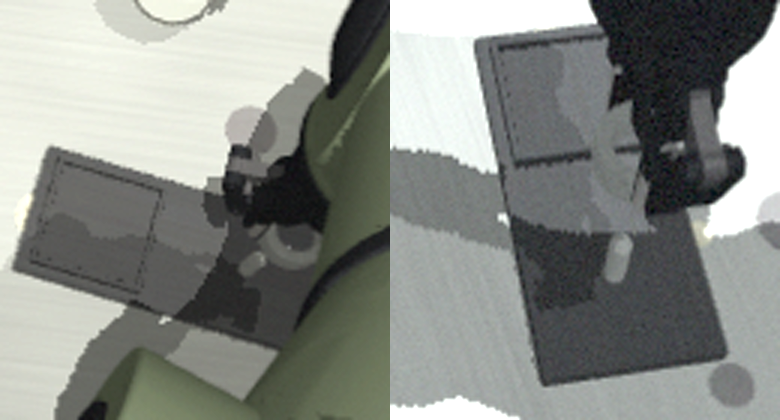

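The ring is held, with its hole at about top (377,200). In the side view the near finger covers most of it. I need a closer look to see how the ring sits in the jaws.

```bash
python3 - <<'E'
from h import *
from workcell import grab_frame
out=[]
for n,(x,y) in(("top",(350,170)),("side",(290,230))):
    im=grab_frame(n); cv2.imwrite(f"pics/raw_{n}.png",im)
    c=im[y:y+55,x:x+50].astype(float); c=255*np.clip(c/130,0,1)**.6
    out.append(cv2.resize(c.astype(np.uint8),None,fx=8,fy=8,interpolation=cv2.INTER_CUBIC))
cv2.imwrite("pics/g5.png",np.hstack(out))
E
```

```text
(no output)
```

View pics/g5.png

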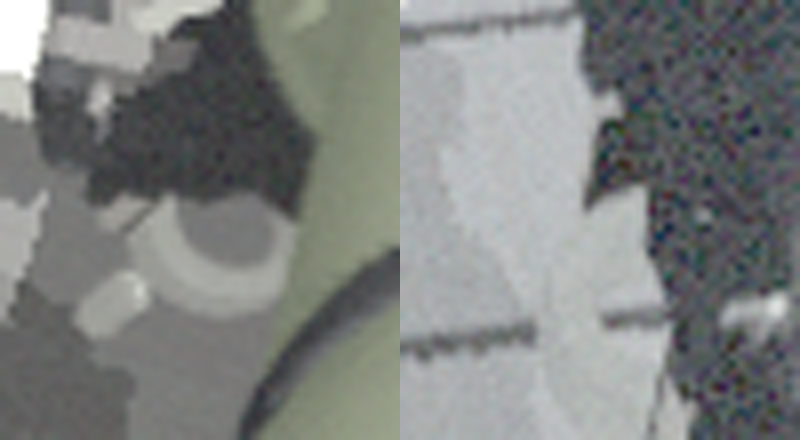

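The hole's edges in the top view put its centre near (379.5,196), against a projected (379,195). So the ring is flat and centred over the post. Lowering now.

Call:
move_arm(
  jaw=[180,180,180,180,180,180,180,180],
  dp=[
    [-0.002,-0.001,0.02],
    [0,0,0.025],
    [0,0,0.025],
    [0,0,0.02],
    [0,0,0.02],
    [0,0,0.02],
    [0,0,0.012],
    [0,0,0],
  ],
  rotation=[
    [0,0,0],
    [0,0,0],
    [0,0,0],
    [0,0,0],
    [0,0,0],
    [0,0,0],
    [0,0,0],
    [0,0,0],
  ],
)

```text
clock: 11.72
position: [0.5609, -0.2839, -0.0175]
tool_rot: [3.141, -0.001, 2.988]
force: [-0.7, -0.5, -0.5]
grip_width: 0.0449
```

Call:
move_arm(
  jaw=[180,180],
  dp=[
    [0,0,0.003],
    [0,0,0],
  ],
  rotation=[
    [0,0,0],
    [0,0,0],
  ],
)

```text
clock: 11.98
position: [0.5614, -0.2841, -0.019]
tool_rot: [-3.141, 0.001, 2.988]
force: [-0.2, 0.1, -0.8]
grip_width: 0.0445
```

Call:
move_arm(
  jaw=[180,180],
  dp=[
    [0,0,0.0025],
    [0,0,0],
  ],
  rotation=[
    [0,0,0],
    [0,0,0],
  ],
)

```text
clock: 12.22
position: [0.5612, -0.284, -0.0213]
tool_rot: [-3.142, 0.0, 2.988]
force: [-0.4, 1.2, -0.6]
grip_width: 0.0449
```

Call:
move_arm(
  jaw=[110,95,75,60,60],
  dp=[
    [0,0,0],
    [0,0,0],
    [0,0,0],
    [0,0,0],
    [0,0,0],
  ],
  rotation=[
    [0,0,0],
    [0,0,0],
    [0,0,0],
    [0,0,0],
    [0,0,0],
  ],
)

```text
clock: 12.85
position: [0.5612, -0.284, -0.0213]
tool_rot: [-3.142, 0.0, 2.988]
force: [0.5, -0.2, 0.6]
grip_width: 0.065
```

Call:
move_arm(
  jaw=[60,60,60,60,60],
  dp=[
    [0,0,-0.02],
    [0,0,-0.04],
    [0,0,-0.04],
    [0,0,-0.04],
    [0,0,0],
  ],
  rotation=[
    [0,0,0],
    [0,0,0],
    [0,0,0],
    [0,0,0],
    [0,0,0],
  ],
)

```text
clock: 13.48
position: [0.5626, -0.2848, 0.0942]
tool_rot: [-3.14, 0.005, 2.988]
force: [-0.3, -0.2, -0.6]
grip_width: 0.0655
```

```bash
python3 - <<'E'
from h import *
go([.606,.100,.09],171.2)
E
```

```text
pos [ 0.5626 -0.2848  0.0942] rpy [-179.93    0.27  171.19] w 0.0655 F [-0.3 -0.2 -0.6] t 13.47
dp total [0.0201 0.4836 0.0046] max rows 8.604847665078546
rot [-0.0004  0.0015 -0.    ] dp in new axes [0.02   0.4836 0.0053]
```

Call:
move_arm(
  jaw=[60,60,60,60,60,60,60,60,60,60],
  dp=[
    [0.002,0.0483,0],
    [0.002,0.0483,0],
    [0.002,0.0483,0],
    [0.002,0.0483,0],
    [0.002,0.0483,0],
    [0.002,0.0483,0],
    [0.002,0.0483,0],
    [0.002,0.0483,0],
    [0.001,0.0483,0],
    [0.001,0.0483,0],
  ],
  rotation=[
    [0,0,0],
    [0,0,0],
    [0,0,0],
    [0,0,0],
    [0,0,0],
    [0,0,0],
    [0,0,0],
    [0,0,0],
    [0,0,0],
    [0,0,0],
  ],
)

```text
clock: 14.72
position: [0.6059, 0.1013, 0.0908]
tool_rot: [-3.141, -0.0, 2.988]
force: [0.5, 0.2, -0.1]
grip_width: 0.0654
```

Call:
move_arm(
  jaw=[85,85],
  dp=[
    [0,0,0],
    [0,0,0],
  ],
  rotation=[
    [0,0,0],
    [0,0,0],
  ],
)

```text
clock: 14.98
position: [0.6058, 0.0994, 0.0907]
tool_rot: [-3.141, -0.0, 2.988]
force: [0.2, -0.6, 0.1]
grip_width: 0.057
```

```bash
python3 - <<'E'
from h import *
from workcell import grab_frame
out=[]
for n,(x,y) in(("top",(270,155)),("side",(250,215))):
    im=grab_frame(n); cv2.imwrite(f"pics/raw2_{n}.png",im)
    out.append(cv2.resize(im[y:y+140,x:x+130],None,fx=3,fy=3,interpolation=cv2.INTER_CUBIC))
cv2.imwrite("pics/g6.png",np.clip(np.hstack(out).astype(float)*1.6,0,255).astype(np.uint8))
im=cv2.imread("pics/raw2_side.png")
for c in blobs(im,(296,275,345,330),lambda g:g>85,60)[:2]: print(cv2.boundingRect(c),cv2.contourArea(c))
for n in("top","side"): print(n,"expect ring top",proj(n,[.5615,-.2827,.034]))
go([.606,.100,-.028],171.2)
E
```

```text
(303, 294, 28, 26) 543.5
(335, 275, 10, 34) 150.5
top expect ring top [[364.3, 207.5]]
side expect ring top [[316.3, 305.7]]
pos [0.606  0.0987 0.0907] rpy [-179.97   -0.    171.13] w 0.0567 F [ 0.1 -0.9 -0.1] t 15.07
dp total [0.0002 0.0017 0.1484] max rows 2.6388551323429943
rot [-0.0002 -0.     -0.0004] dp in new axes [0.0002 0.0016 0.1484]
```

View pics/g6.png

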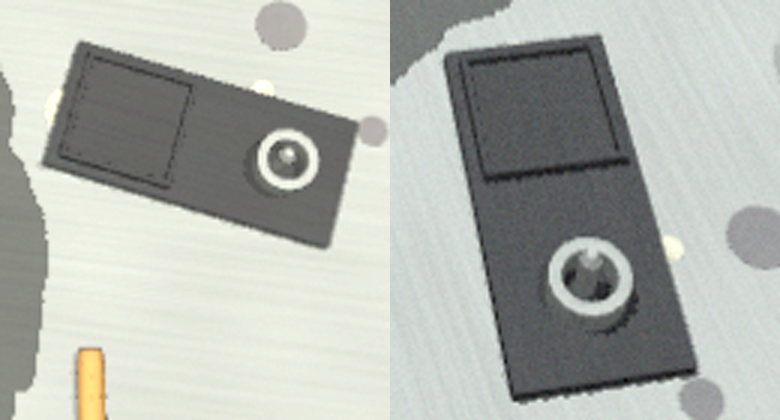

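The ring lies flat around the post: ring centre at top (366,208), against an expected (364,207.5). In the side view it sits at about (316,307), down on the plate. Next is the nipple.

Call:
move_arm(
  jaw=[85,85,85,85,85,85,85],
  dp=[
    [0,0.0016,0.02],
    [0,0,0.03],
    [0,0,0.03],
    [0,0,0.03],
    [0,0,0.02],
    [0,0,0.011],
    [0,0,0],
  ],
  rotation=[
    [0,0,0],
    [0,0,0],
    [0,0,0],
    [0,0,0],
    [0,0,0],
    [0,0,0],
    [0,0,0],
  ],
)

```text
clock: 15.95
position: [0.606, 0.1012, -0.0225]
tool_rot: [-3.141, -0.001, 2.988]
force: [0.3, -0.6, 0.2]
grip_width: 0.0569
```

Call:
move_arm(
  jaw=[110,135,155,220,220,220,220,220],
  dp=[
    [0,0,0],
    [0,0,0],
    [0,0,0],
    [0,0,0],
    [0,0,0],
    [0,0,0],
    [0,0,0],
    [0,0,0],
  ],
  rotation=[
    [0,0,0],
    [0,0,0],
    [0,0,0],
    [0,0,0],
    [0,0,0],
    [0,0,0],
    [0,0,0],
    [0,0,0],
  ],
)

```text
clock: 16.95
position: [0.6065, 0.1014, -0.0216]
tool_rot: [3.141, 0.0, 2.988]
force: [-1.1, -0.5, 6.5]
grip_width: 0.0241
```

Call:
move_arm(
  jaw=[220,220,220,220,220,220],
  dp=[
    [0,0,-0.01],
    [0,0,-0.03],
    [0,0,-0.04],
    [0,0,-0.04],
    [0,0,-0.02],
    [0,0,0],
  ],
  rotation=[
    [0,0,0],
    [0,0,0],
    [0,0,0],
    [0,0,0],
    [0,0,0],
    [0,0,0],
  ],
)

```text
clock: 17.7
position: [0.6067, 0.1014, 0.0906]
tool_rot: [3.141, 0.001, 2.988]
force: [0.3, 0.5, -0.2]
grip_width: 0.0242
```

```bash
python3 - <<'E'
from h import *
go([.5797,-.1702,.09],171.2)
E
```

```text
pos [0.6067 0.1014 0.0906] rpy [1.7997e+02 8.0000e-02 1.7121e+02] w 0.0242 F [ 0.3  0.5 -0.2] t 17.7
dp total [-0.0186 -0.3407  0.0006] max rows 6.065598846448737
rot [0.0002 0.0004 0.    ] dp in new axes [-0.0186 -0.3407  0.0008]
```

Call:
move_arm(
  jaw=[220,220,220,220,220,220,220,220,220,220],
  dp=[
    [-0.0023,-0.0426,0],
    [-0.0023,-0.0426,0],
    [-0.0023,-0.0426,0],
    [-0.0023,-0.0426,0],
    [-0.0023,-0.0426,0],
    [-0.0023,-0.0426,0],
    [-0.0023,-0.0426,0],
    [-0.0023,-0.0426,0],
    [0,0,0],
    [0,0,0],
  ],
  rotation=[
    [0,0,0],
    [0,0,0],
    [0,0,0],
    [0,0,0],
    [0,0,0],
    [0,0,0],
    [0,0,0],
    [0,0,0],
    [0,0,0],
    [0,0,0],
  ],
)

```text
clock: 18.95
position: [0.5787, -0.1697, 0.0888]
tool_rot: [3.141, -0.002, 2.988]
force: [0.5, 0.1, -0.4]
grip_width: 0.0242
```

```bash
python3 - <<'E'
from h import *
from workcell import grab_frame
out=[]
for n,(x,y) in(("top",(260,130)),("side",(250,185))):
    im=grab_frame(n)
    out.append(cv2.resize(im[y:y+120,x:x+100],None,fx=4,fy=4,interpolation=cv2.INTER_CUBIC))
cv2.imwrite("pics/g7.png",np.clip(np.hstack(out).astype(float)*1.8,0,255).astype(np.uint8))
go([.5797,-.1702,-.01],171.2)
E
```

```text
pos [ 0.579  -0.1692  0.0892] rpy [ 1.7997e+02 -5.0000e-02  1.7128e+02] w 0.024 F [0.3 0.9 0.1] t 19.05
dp total [-0.0012 -0.0012  0.1241] max rows 2.2056837355374452
rot [ 0.0002 -0.0003  0.0005] dp in new axes [-0.0011 -0.0011  0.1241]
```

View pics/g7.png

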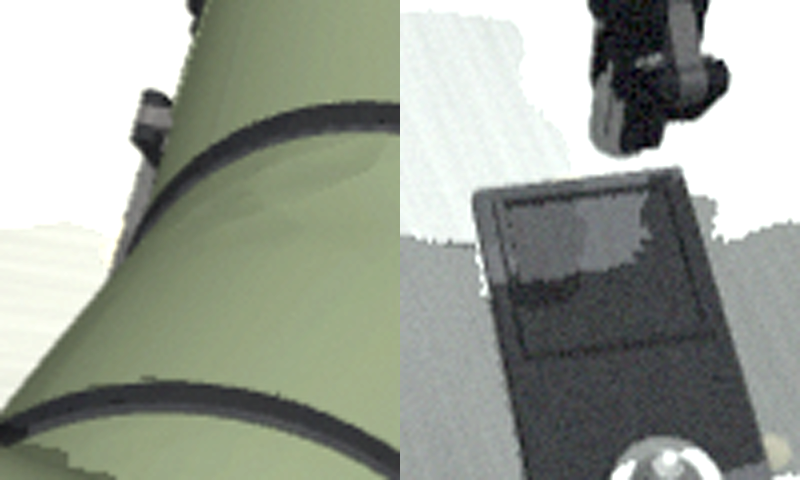

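The nipple's body shows upright in the jaws, its underside at about side (306,224), just below the fingertip. Lowering to just above the pocket floor.

Call:
move_arm(
  jaw=[220,220,220,220,220,220,220],
  dp=[
    [-0.001,-0.001,0.02],
    [0,0,0.03],
    [0,0,0.03],
    [0,0,0.02],
    [0,0,0.015],
    [0,0,0.006],
    [0,0,0],
  ],
  rotation=[
    [0,0,0],
    [0,0,0],
    [0,0,0],
    [0,0,0],
    [0,0,0],
    [0,0,0],
    [0,0,0],
  ],
)

```text
clock: 19.92
position: [0.5799, -0.1713, -0.0069]
tool_rot: [-3.142, 0.0, 2.988]
force: [0.5, -0.4, -0.7]
grip_width: 0.0244
```

Call:
move_arm(
  jaw=[220,220],
  dp=[
    [0,0,0.0017],
    [0,0,0],
  ],
  rotation=[
    [0,0,0],
    [0,0,0],
  ],
)

```text
clock: 20.18
position: [0.58, -0.1714, -0.0079]
tool_rot: [-3.142, 0.001, 2.988]
force: [0.2, 0.5, -0.6]
grip_width: 0.0239
```

Call:
move_arm(
  jaw=[220,220],
  dp=[
    [0,0,0.002],
    [0,0,0],
  ],
  rotation=[
    [0,0,0],
    [0,0,0],
  ],
)

```text
clock: 20.42
position: [0.5797, -0.1713, -0.0099]
tool_rot: [-3.142, -0.0, 2.988]
force: [0.6, -0.2, -0.6]
grip_width: 0.0241
```

Call:
move_arm(
  jaw=[220,220],
  dp=[
    [0,0,0.0012],
    [0,0,0],
  ],
  rotation=[
    [0,0,0],
    [0,0,0],
  ],
)

```text
clock: 20.68
position: [0.5798, -0.1713, -0.0106]
tool_rot: [-3.142, 0.0, 2.988]
force: [-1.9, 0.3, 4.6]
grip_width: 0.0242
```

Contact with the pocket floor (4.6 N). I'll open gently and retreat.

Call:
move_arm(
  jaw=[178,172,164,156,150,145],
  dp=[
    [0,0,0],
    [0,0,0],
    [0,0,0],
    [0,0,0],
    [0,0,0],
    [0,0,0],
  ],
  rotation=[
    [0,0,0],
    [0,0,0],
    [0,0,0],
    [0,0,0],
    [0,0,0],
    [0,0,0],
  ],
)

```text
clock: 21.42
position: [0.5797, -0.1713, -0.0108]
tool_rot: [-3.142, -0.0, 2.988]
force: [0.3, -0.3, -0.8]
grip_width: 0.0367
```

Call:
move_arm(
  jaw=[145,145,145,145,145,145],
  dp=[
    [0,0,-0.01],
    [0,0,-0.02],
    [0,0,-0.03],
    [0,0,-0.04],
    [0,0,-0.05],
    [0,0,0],
  ],
  rotation=[
    [0,0,0],
    [0,0,0],
    [0,0,0],
    [0,0,0],
    [0,0,0],
    [0,0,0],
  ],
)

```text
clock: 22.18
position: [0.5816, -0.1718, 0.1132]
tool_rot: [-3.141, 0.006, 2.988]
force: [-0.1, -0.1, 0.2]
grip_width: 0.0373
```

Call:
move_arm(
  jaw=[145,145,145,145,145,145,145],
  dp=[
    [0,0.04,0],
    [0,0.04,0],
    [0,0.04,0],
    [0,0.04,0],
    [0,0.04,0],
    [0,0.04,0],
    [0,0,0],
  ],
  rotation=[
    [0,0,0],
    [0,0,0],
    [0,0,0],
    [0,0,0],
    [0,0,0],
    [0,0,0],
    [0,0,0],
  ],
)

```text
clock: 23.05
position: [0.6091, 0.0214, 0.1093]
tool_rot: [3.141, -0.0, 2.992]
force: [-0.8, -1.0, -0.1]
grip_width: 0.0364
```

```bash
python3 - <<'E'
from h import *
from workcell import grab_frame
out=[]
for n,(x,y) in(("top",(270,155)),("side",(250,215))):
    im=grab_frame(n)
    out.append(cv2.resize(im[y:y+140,x:x+130],None,fx=3,fy=3,interpolation=cv2.INTER_CUBIC))
    print(n,"nipple top, bottom expect",proj(n,[[.5797,-.1702,.061],[.5797,-.1702,.015]]))
cv2.imwrite("pics/g8.png",np.clip(np.hstack(out).astype(float)*1.6,0,255).astype(np.uint8))
E
```

```text
top nipple top, bottom expect [[315.7, 189.7], [312.9, 194.7]]
side nipple top, bottom expect [[302.5, 237.7], [300.3, 252.5]]
```

View pics/g8.png

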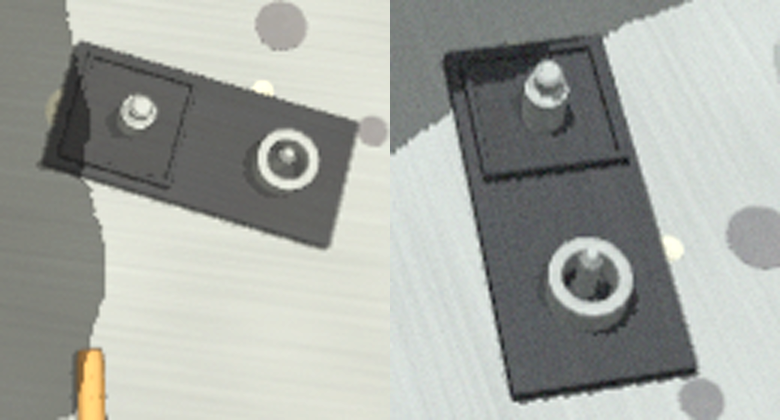

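The nipple stands upright in the pocket: stem top at about top (317,189), against an expected (316,190), and side (302,238), against (302.5,238). The ring hasn't moved and the arm is clear, so I'll hand in.

```bash
python3 -c "
from workcell import workorder
print(workorder.job_done())"
```

```text
the job is handed in; nothing more can be done
None
```

The large ring is on the drying stand's post, and the hose nipple stands stem up in the square pocket. I handed the job in at about 23 s of the 54 s allowed; no verdict is reported.

- **Final pictures:** the ring lies flat around the post, about 2 px (roughly 4 mm) from where I expected its centre. The nipple is upright, with its stem tip within about 1.5 px (3 mm) of the pocket-centre prediction. The arm had backed off about 0.2 m and was touching nothing.
- **Missed first grasp:** the fingers closed above the ring without touching it. The reported tool height disagreed with the pictures: the fingertips sat roughly 35–40 mm higher than stated. I did not find the cause and worked with a correction of about 35 mm, going down in small steps until contact.
- **Other disagreement:** the finger opening read about 1.5–2 mm under the known part diameters (44.7 mm for the 46 mm ring, 24.1 mm for the 26 mm body).
- **Forces:** the reading at the end of each move stayed below about 8 N.

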